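# Sort the cut-offs into the stock trays

## Robot

A 6-joint arm with a two-finger parallel gripper is mounted at the origin on the work surface. World frame = base frame: x ahead of the robot, y to its left, z up, the work surface at z = 0. Lengths are in m, angles in degrees, forces in N, time in s.
With the tool pointing down it reaches from about 0.4 to 0.825 m from the base axis. Payload 7 kg.
Tool frame: the origin (TCP) lies at the very end of the fingers, on their centre line; the grasp point (between the pads) lies 19 mm behind it; z points along the fingers, y is the line along which they close (so a half turn about z gives the same grasp; the last joint's range is limited). The gripper opens to 88 mm and grips with 3 to 60 N. Pads are 19 mm wide; open, the fingers measure 130 mm over their backs; the gripper's body (78 mm by 193 mm) begins 47 mm behind the grasp point.
Start: joints at [84.632, 20.546, 0.682, 0, -70.136, -16.507], TCP at [0.252, 0.626, 0.227] pointing down, gripper open.
Joint ranges: [-176.03, 176.03], [-82.01, 121.73], [-58.28, 71.71], [-173.87, 95.51], [-174.79, -0.11], [-173.66, 173.66]. Speed limits (degrees/s): [136.94, 136.94, 172.46, 180, 180, 180].

## Interface

Orientations are given as [roll, pitch, yaw] about the fixed x, y, z axes, in that order (R = Rz(yaw) Ry(pitch) Rx(roll)).
In Python, from plant import r gives the robot as it stands. The module is installed in compiled form; this text tells all that it offers.
- The arm moves only by the tool jog_arm, never from a script. Its arguments are lists of equal length, an entry for each row: "travel": the shift along the tool's x, y, z each as a share of 50 cm, from -1 to 1, a list of three; "dr": the turn, a rotation vector about the tool's x, y, z each as a share of 360 degrees, from -1 to 1, a list of three; "claw": the opening, from 0 (shut) to 1 (fully open). A call has exactly 10 rows; each row is the pose to reach, as a shift and turn from the pose commanded when the call began, along the tool's axes at that moment, turning the shorter way round; what a row does not reach only later rows make up. A row lasts 1/8 s, in which the tool goes at most 62.5 mm and 10.7 degrees, less where a joint would pass 70% of its speed; a pose out of reach is approached as far as the arm can. A call with a number of a shift or a turn outside -1 to 1 is refused whole. A call with a gripper value outside its range is refused whole. The fingers move at their own pace and stop on an object; "newtons" is the grip in N (left out, the last holds). Time passes only in rows, so rows that repeat a pose let the fingers close, or fill a call up. It gives the time, the measured TCP pose, the force, the opening and the grip force at its end, in the units of the state.
- r.get_state(): the state, without advancing time (a new reading comes with each control period).
- r.capture(name): name is "scene" or "top" or "wrist"; returns a dict with "pixels" (384x512x3 uint8, red, green, blue), "range_z" (384x512 float32, m along the optical axis (not along the pixel's ray), 0 where there is no reading), "fx", "fy", "cx", "cy" (pixels), "position" and "attitude" of the camera in the world; the wrist camera has in their place "hand_eye" (4x4, takes a point from camera to tool coordinates, whose origin is the TCP and whose axes are the flange's). Camera axes: x right, y up, looking along -z (the intrinsics and any distortion apply to the point x, -y, -z); pixel columns grow to the right and rows downward; lengths in m; the calibration is good to about 2 mm. A picture is of the moment at which its call begins: read the wrist's pose just before it.
- r.close_job(): hands the job in; it is judged then, once.
Trained networks look in the newest picture that a camera, given by its name, has taken for a name from the list of things; names that differ only in an ending like _2 or _b are one class to them, and where a whole thing is asked for, a point or a joint stands for the part that bears it (a point fixed in the world has none). Each returns a list of dicts, best first, with "conf" (0 to 1); they miss things now and then, are a little off and sometimes report something else, mostly with a low value. They report only what shows in the picture. A call takes as long as a camera call. They do not tell look-alikes from the thing itself.
- r.boxes_of(name, camera): "extent" ([left, top, right, bottom] in pixels, round what is visible of it).
- r.regions_of(name, camera): "pixels" (384x512 bool, what is visible of it) and "extent" ([left, top, right, bottom] in pixels, round what is visible of it).
- r.tip_of(name, camera): "at" ([column, row] in pixels: a listed point, or the origin of a listed thing).
The state is a dict: "time_s": time; "joints": joint angles; "qd": joint speeds; "joint_torque": joint torques, N m; "tcp_pos": TCP position; "eef_rot": TCP orientation; "contact_force": force on the tool from outside, world axes, zero at the start; "moment": the same for the moment, N m; "gripper_width": finger opening in m; "gripper_force": force on a finger pad.
Only numpy, scipy, OpenCV 4.12 (cv2) and the standard library are available. Lean on these libraries where they do the work, as an engineer would, in place of code of your own. Each camera call takes 0.05 s, during which the arm holds its last target. There are 200 camera calls.

## Task

Sort the five cut pieces lying in front of the robot into the stock trays: both dark flat bars into the red tray, both bright square tubes into the yellow tray and the round brass slug into the green tray. In their trays the bars and tubes must lie flat on the tray floor, not on one another or on a rim, and the brass slug must stand on its end. Leave the spray can and the wrench where they are.

Things in the scene. Friction and masses are not known exactly. Their poses are not given: they have to be found in the camera images.
- flat_long: The longer cut piece of dark steel flat bar, 100 long (its x) x 25 wide (its y) x 10 thick (its z), 0.1 to 0.25 kg. Origin at the middle of the piece; lies flat on the bench (origin 5 above it), any yaw. Sizes in mm.
- flat_short: The shorter cut piece of dark steel flat bar, 65 long (its x) x 25 wide (its y) x 10 thick (its z), 0.1 to 0.25 kg. Origin at the middle of the piece; lies flat on the bench (origin 5 above it), any yaw. Sizes in mm.
- tube_long: The longer cut piece of bright silvery-white square tube, 90 long (its x), 25 x 25 outside (its y and z), 3 wall, open ends, 0.08 to 0.2 kg. Origin at the middle of the piece; lies on the bench (origin 12.5 above it), any yaw. Sizes in mm.
- tube_short: The shorter cut piece of bright silvery-white square tube, 60 long (its x), 25 x 25 outside (its y and z), 3 wall, open ends, 0.08 to 0.2 kg. Origin at the middle of the piece; lies on the bench (origin 12.5 above it), any yaw. Sizes in mm.
- brass_round: Solid round brass slug, 35 diameter x 30 high, 0.2 to 0.31 kg, standing on its end. Origin at its middle (15 above the bench), z along its axis. Sizes in mm.
- tray_red: Fixed open steel tray painted red: 178 long (its x) x 138 wide (its y) x 35 high, walls and floor 4 thick (inner floor 170 x 130, 4 above the bench), long side roughly away from the robot. Origin at the centre of its underside, z up; it does not move when bumped. Sizes in mm.
- tray_yellow: Fixed open steel tray painted yellow: 178 long (its x) x 138 wide (its y) x 35 high, walls and floor 4 thick (inner floor 170 x 130, 4 above the bench), long side roughly away from the robot. Origin at the centre of its underside, z up; it does not move when bumped. Sizes in mm.
- tray_green: Fixed open steel tray painted green: 178 long (its x) x 138 wide (its y) x 35 high, walls and floor 4 thick (inner floor 170 x 130, 4 above the bench), long side roughly away from the robot. Origin at the centre of its underside, z up; it does not move when bumped. Sizes in mm.
- spray_can: Bystander: upright spray can with an orange band, 65 diameter x 190 high, loose, to the left of the trays. Origin at the centre of its underside. Sizes in mm.
- wrench: Bystander: steel wrench 180 long lying along its x, loose, to the right of the trays. Origin at its middle, on the bench. Sizes in mm.
There are look-alikes about, which are no part of the job. Leave any blue or turquoise look-alike of the flat_long alone.

How it is judged:
By the outcome, as a careful person would: the job done as asked, in the order asked, and still so for the second after the job is handed in, with the robot touching nothing.
It also fails if it takes over 120 s, if anything falls off the work surface, if the arm or the gripper's body presses on something with over 40 N, if the wrist force passes 120 N, or if a joint passes its speed limit or range.

## Working session

There is one attempt and no reset: what is moved stays moved. The work goes in short steps, Python scripts to look and compute and a tool call to move; the robot and the scene stay as the last step left them, time stands still between calls to the robot, and variables do not carry over. Pictures are saved under pics/ and viewed, at most 14 in all, crops included, and the job is handed in when it is done.

Besides the shell and the picture viewer there is one more tool, called after "Call:" as name(argument=value, ...), one argument or row to a line, values as JSON. jog_arm: Moves the arm, as the interface text tells. Its arguments: {"type":"object","properties":{"travel":{"type":"array"},"dr":{"type":"array"},"claw":{"type":"array"},"newtons":{"type":"number"}},"required":["travel","dr","claw"]}

```bash
mkdir -p pics
cat > h.py <<'E'
import numpy as np, cv2
from scipy.spatial.transform import Rotation as R
from plant import r
def cam(name):
    s=r.get_state(); c=r.capture(name)
    return s,c
def att(a):
    a=np.array(a,float)
    if a.shape==(3,3): return a
    if a.size==4: return R.from_quat(a).as_matrix()
    return R.from_euler('xyz',a,degrees=True).as_matrix()
def cloud(c,s=None):
    v,u=np.mgrid[:384,:512]; z=c['range_z'].astype(float)
    P=np.stack([(u-c['cx'])/c['fx']*z,-(v-c['cy'])/c['fy']*z,-z],-1)
    if 'hand_eye' in c:
        H=np.array(c['hand_eye']);P=P@H[:3,:3].T+H[:3,3]
        return P@att(s['eef_rot']).T+np.array(s['tcp_pos'])
    return P@att(c['attitude']).T+np.array(c['position'])
def save(c,n): cv2.imwrite('pics/'+n,c['pixels'][:,:,::-1])
E
python3 - <<'E'
from h import *
import pickle
s,c=cam('top');save(c,'top1.png')
print({k:v for k,v in c.items() if k not in('pixels','range_z')},s)
P=cloud(c);print(P[::96,::128].round(3).tolist())
for n in ['flat_long','flat_short','tube_long','tube_short','brass_round','tray_red','tray_yellow','tray_green','spray_can','wrench']:
    for d in r.regions_of(n,'top')[:4]:
        m=d['pixels'];q=P[m&(c['range_z']>0)]
        z=np.percentile(q[:,2],80); q=q[abs(q[:,2]-z)<.006]
        (x,y),wh,a=cv2.minAreaRect((q[:,:2]*1000).astype(np.float32))
        print(n,round(d['conf'],2),d['extent'],'z',z.round(3),'rect',round(x),round(y),np.round(wh),round(a,1),c['pixels'][m].mean(0).round())
E
```

```text
{'fx': 464.3105383354212, 'fy': 464.3105383354212, 'cx': 254.18788564079236, 'cy': 194.976178197669, 'position': array([0.28590645, 0.00463531, 1.28577029]), 'attitude': array([ 11.16480005,  -0.83032256, -88.59479712])} {'time_s': 0.0, 'joints': array([ 8.46327396e+01,  2.05922259e+01,  6.32730268e-01, -2.00587899e-02,
       -7.01385278e+01, -1.65075726e+01]), 'qd': array([ 0.04185099, -0.01762917,  0.12358395, -0.01286231, -0.01336232,
        0.01802504]), 'joint_torque': array([-2.26565724e-03, -5.82722390e+01,  2.93057907e+01,  6.99756503e+00,
        7.07566258e-03, -1.58204384e-04]), 'tcp_pos': array([0.25132476, 0.62591082, 0.22560606]), 'eef_rot': array([ 1.79900659e+02, -9.77607292e-03, -2.18816555e+01]), 'contact_force': array([-0.06565976,  0.23114513,  0.7477536 ]), 'moment': array([ 0.03164902, -0.08519229,  0.03141708]), 'gripper_force': 0.0, 'gripper_width': 0.0881616931758494}
[[[1.61, 1.232, -0.744], [1.629, 0.618, -0.739], [1.659, -0.0, -0.753], [1.68, -0.627, -0.752]], [[0.813, 0.74, 0.003], [0.825, 0.369, 0.003], [0.838, -0.006, -0.002], [0.847, -0.383, 0.004]],
[... 858 characters left out ...]
70. 166. 164.]
brass_round 0.53 [196.1, 233.1, 207.2, 248.5] z 0.032 rect 414 129 [33. 30.] 1.3 [163. 140.  85.]
tray_red 0.86 [226.5, 127.2, 283.8, 195.5] z 0.01 rect 635 -10 [141. 178.] 81.1 [143.  39.  38.]
tray_red 0.42 [388.8, 182.9, 421.4, 231.9] z 0.01 rect 511 -426 [155.  30.] 23.6 [153. 153. 149.]
tray_yellow 0.79 [300.2, 133.8, 361.2, 204.3] z 0.011 rect 616 -217 [136. 177.] 80.0 [167. 152.  59.]
tray_green 0.89 [141.1, 133.4, 197.0, 202.3] z 0.013 rect 608 237 [136. 178.] 89.1 [ 63. 103.  79.]
spray_can 0.65 [57.1, 122.5, 108.5, 165.9] z 0.19 rect 639 449 [61. 58.] 31.7 [111.  96.  91.]
wrench 0.95 [385.7, 179.7, 422.5, 232.3] z 0.01 rect 516 -427 [173.  39.] 25.7 [148. 149. 148.]
```

Run:
```python
from h import *
s,c=cam('top');P=cloud(c)
im=c['pixels'][:,:,::-1]
cv2.imwrite('pics/crop1.png',cv2.resize(im[110:320,80:430],None,fx=2.28,fy=2.28,interpolation=cv2.INTER_CUBIC))
for n,k in [('flat_long',4),('flat_short',1),('tube_long',1),('tube_short',1),('brass_round',1),('tray_red',1),('tray_yellow',1),('tray_green',1)]:
    for d in r.regions_of(n,'top')[:k]:
        m=d['pixels'];q=P[m&(c['range_z']>0)]
        z=np.percentile(q[:,2],80); 
        if 'tray' in n: q=q[abs(q[:,2]-.035)<.01]
        else: q=q[abs(q[:,2]-z)<.006]
        b=cv2.boxPoints(cv2.minAreaRect((q[:,:2]*1000).astype(np.float32)))
        e=[b[1]-b[0],b[2]-b[1]]; L=max(e,key=np.linalg.norm)
        print(n,np.median(q[:,2]).round(4),'ctr',b.mean(0).round(1),'size',[np.linalg.norm(v).round(1) for v in e],'long yaw',round(np.degrees(np.arctan2(L[1],L[0]))%180,1))
```

```text
flat_long 0.0104 ctr [453.2 -10.1] size [np.float32(99.9), np.float32(25.8)] long yaw 168.2
flat_long 0.0101 ctr [262.3 396.1] size [np.float32(27.1), np.float32(99.9)] long yaw 4.4
flat_long 0.0102 ctr [ 279.1 -206.7] size [np.float32(25.3), np.float32(99.4)] long yaw 49.8
flat_long 0.011 ctr [ 810.1 -178.3] size [np.float32(102.9), np.float32(25.4)] long yaw 134.2
flat_short 0.0108 ctr [ 414.3 -148.9] size [np.float32(64.3), np.float32(24.4)] long yaw 157.5
tube_long 0.0253 ctr [370.5 276.4] size [np.float32(89.7), np.float32(25.9)] long yaw 135.6
tube_short 0.0254 ctr [ 369.4 -288.5] size [np.float32(25.0), np.float32(60.4)] long yaw 82.6
brass_round 0.0309 ctr [413.9 128.7] size [np.float32(28.4), np.float32(31.0)] long yaw 46.6
tray_red 0.0345 ctr [636.5 -11.2] size [np.float32(180.5), np.float32(138.2)] long yaw 172.6
tray_yellow 0.0345 ctr [ 616.5 -218.9] size [np.float32(180.9), np.float32(138.8)] long yaw 169.8
tray_green 0.0343 ctr [608.4 237.9] size [np.float32(179.1), np.float32(138.3)] long yaw 179.1
```

View pics/crop1.png

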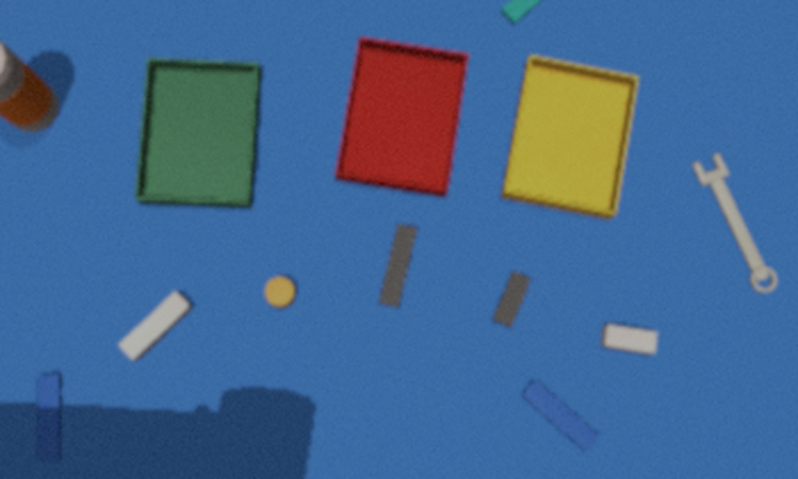

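The crop shows the two grey-dark bars at full-image px (255,226) (long) and (305,241) (short). The look-alikes are blue at (104,292) and (326,292), and turquoise at (316,106). The grey ones fit "dark steel", so I'll leave the other three alone. Tubes, slug and trays match their sizes.

```bash
cat >> h.py <<'E'
def to(*wps):
    """wps: (x,y,z mm, yaw deg) -> travel, dr from the present pose (tool down)"""
    s=r.get_state(); p=np.array(s['tcp_pos']); A=att(s['eef_rot']); y0=s['eef_rot'][2]
    T=att([180,0,y0])
    print('t',round(s['time_s'],2),p.round(4),np.round(s['eef_rot'],2),'w',round(s['gripper_width'],4))
    for x,y,z,w in wps:
        d=T.T@(np.array([x,y,z])/1000-p)/.5
        print((x,y,z,w),'travel',d.round(4).tolist(),'dr',round(-((w-y0+180)%360-180)/360,4))
E
python3 -c "
from h import *
to((453,-10,100,-11.8))"
```

```text
t 1.0 [0.2515 0.6264 0.2266] [-180.      0.    -21.88] w 0.0874
(453, -10, 100, -11.8) travel [0.8482, 1.0309, 0.2531] dr -0.028
```

Call:
jog_arm(
  travel=[
    [0.806,0.98,0.15],
    [0.806,0.98,0.15],
    [0.806,0.98,0.15],
    [0.806,0.98,0.15],
    [0.806,0.98,0.15],
    [0.806,0.98,0.15],
    [0.806,0.98,0.15],
    [0.806,0.98,0.15],
    [0.806,0.98,0.15],
    [0.806,0.98,0.15],
  ],
  dr=[
    [0,0,-0.028],
    [0,0,-0.028],
    [0,0,-0.028],
    [0,0,-0.028],
    [0,0,-0.028],
    [0,0,-0.028],
    [0,0,-0.028],
    [0,0,-0.028],
    [0,0,-0.028],
    [0,0,-0.028],
  ],
  claw=[1,1,1,1,1,1,1,1,1,1],
  newtons=30,
)

```text
time_s: 2.25
tcp_pos: [0.4393, 0.0329, 0.1536]
eef_rot: [-179.9, -0.1, -11.8]
contact_force: [1.5, 0.3, 0.4]
gripper_width: 0.088
gripper_force: 0.0
```

```bash
cat >> h.py <<'E'
def near(x,y,h):
    """refine a piece near (x,y) mm with top height h mm, wrist camera"""
    s,c=cam('wrist'); P=cloud(c,s)*1000
    m=(np.hypot(P[...,0]-x,P[...,1]-y)<75)&(abs(P[...,2]-h)<4.5)&(c['range_z']>0)
    n,l,st,ce=cv2.connectedComponentsWithStats(m.astype(np.uint8))
    if n<2: print('none'); return c
    k=1+st[1:,4].argmax(); q=P[l==k]
    b=cv2.boxPoints(cv2.minAreaRect(q[:,:2].astype(np.float32)));e=[b[1]-b[0],b[2]-b[1]];L=max(e,key=np.linalg.norm)
    print('near ctr',b.mean(0).round(1),'mean',q.mean(0).round(1),[float(np.linalg.norm(v).round(1)) for v in e],'yaw',round(np.degrees(np.arctan2(L[1],L[0]))%180,1))
    return c
E
python3 -c "
from h import *
c=near(453,-10,10);save(c,'w1.png')
to((453,-10,60,-11.8),(453,-10,4,-11.8))"
```

```text
near ctr [448.3 -10.4] mean [450.4 -10.5  10.5] [98.5999984741211, 25.299999237060547] yaw 168.0
t 2.3 [0.4392 0.0271 0.1523] [ 1.7991e+02  5.0000e-02 -1.2010e+01] w 0.0878
(453, -10, 60, -11.8) travel [0.0424, 0.0668, 0.1845] dr -0.0006
(453, -10, 4, -11.8) travel [0.0424, 0.0668, 0.2965] dr -0.0006
```

View pics/w1.png

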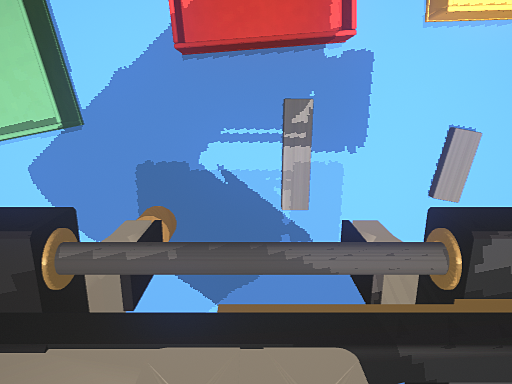

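Call:
jog_arm(
  travel=[
    [0.042,0.067,0.12],
    [0.042,0.067,0.17],
    [0.042,0.067,0.17],
    [0.042,0.067,0.17],
    [0.042,0.067,0.17],
    [0.042,0.067,0.17],
    [0.042,0.067,0.17],
    [0.042,0.067,0.17],
    [0.042,0.067,0.17],
    [0.042,0.067,0.17],
  ],
  dr=[
    [0,0,0],
    [0,0,0],
    [0,0,0],
    [0,0,0],
    [0,0,0],
    [0,0,0],
    [0,0,0],
    [0,0,0],
    [0,0,0],
    [0,0,0],
  ],
  claw=[1,1,1,1,1,1,1,1,1,1],
)

```text
time_s: 3.55
tcp_pos: [0.4524, -0.0025, 0.0681]
eef_rot: [180.0, 0.0, -11.8]
contact_force: [-0.2, -0.4, -0.3]
gripper_width: 0.0874
gripper_force: 0.0
```

```bash
python3 -c "
from h import *
c=near(453,-10,10)
to((453,-10,4,-11.8))"
```

```text
near ctr [460.5 -13.1] mean [462.4 -13.3  10.6] [75.19999694824219, 24.899999618530273] yaw 168.0
t 3.6 [ 0.4525 -0.0025  0.0681] [ 1.7999e+02  1.0000e-02 -1.1790e+01] w 0.0875
(453, -10, 4, -11.8) travel [0.0041, 0.0145, 0.1283] dr 0.0
```

Call:
jog_arm(
  travel=[
    [0.004,0.0145,0.06],
    [0.004,0.0145,0.11],
    [0.004,0.0145,0.128],
    [0.004,0.0145,0.128],
    [0.004,0.0145,0.128],
    [0.004,0.0145,0.128],
    [0.004,0.0145,0.128],
    [0.004,0.0145,0.128],
    [0.004,0.0145,0.128],
    [0.004,0.0145,0.128],
  ],
  dr=[
    [0,0,0],
    [0,0,0],
    [0,0,0],
    [0,0,0],
    [0,0,0],
    [0,0,0],
    [0,0,0],
    [0,0,0],
    [0,0,0],
    [0,0,0],
  ],
  claw=[1,1,1,1,0,0,0,0,0,0],
  newtons=35,
)

```text
time_s: 4.85
tcp_pos: [0.4529, -0.01, 0.0042]
eef_rot: [180.0, 0.0, -11.8]
contact_force: [-0.7, -0.3, 0.0]
gripper_width: 0.0331
gripper_force: 0.0
```

```bash
python3 -c "
from h import *
to((453,-10,70,-11.8),(676,-16,80,-97.4),(676,-16,9,-97.4))"
```

```text
t 4.85 [ 0.4529 -0.01    0.0042] [180.     0.   -11.79] w 0.0331
(453, -10, 70, -11.8) travel [0.0001, 0.0, -0.1316] dr 0.0
(676, -16, 80, -97.4) travel [0.4392, -0.0794, -0.1516] dr 0.2378
(676, -16, 9, -97.4) travel [0.4392, -0.0794, -0.0096] dr 0.2378
```

Call:
jog_arm(
  travel=[
    [0,0,0],
    [0,0,0],
    [0,0,0],
    [0,0,-0.1],
    [0,0,-0.16],
    [0.1,-0.02,-0.16],
    [0.2,-0.04,-0.16],
    [0.3,-0.06,-0.16],
    [0.4,-0.075,-0.16],
    [0.439,-0.0794,-0.16],
  ],
  dr=[
    [0,0,0],
    [0,0,0],
    [0,0,0],
    [0,0,0],
    [0,0,0.03],
    [0,0,0.06],
    [0,0,0.09],
    [0,0,0.12],
    [0,0,0.15],
    [0,0,0.18],
  ],
  claw=[0,0,0,0,0,0,0,0,0,0],
)

```text
time_s: 6.1
tcp_pos: [0.678, -0.0162, 0.0828]
eef_rot: [180.0, -0.0, -76.6]
contact_force: [-0.8, -0.1, -1.9]
gripper_width: 0.0245
gripper_force: 35.0
```

```bash
python3 -c "
from h import *
to((676,-16,80,-97.4),(676,-16,9,-97.4))"
```

```text
t 6.1 [ 0.678  -0.0162  0.0828] [179.95  -0.   -76.64] w 0.0245
(676, -16, 80, -97.4) travel [-0.0013, 0.0037, 0.0056] dr 0.0577
(676, -16, 9, -97.4) travel [-0.0013, 0.0037, 0.1476] dr 0.0577
```

Call:
jog_arm(
  travel=[
    [0,0,0],
    [0,0,0],
    [0,0,0.06],
    [0,0,0.11],
    [0,0,0.135],
    [0,0,0.147],
    [0,0,0.147],
    [0,0,0.147],
    [0,0,0.147],
    [0,0,0.147],
  ],
  dr=[
    [0,0,0.029],
    [0,0,0.0577],
    [0,0,0.0577],
    [0,0,0.0577],
    [0,0,0.0577],
    [0,0,0.0577],
    [0,0,0.0577],
    [0,0,0.0577],
    [0,0,0.0577],
    [0,0,0.0577],
  ],
  claw=[0,0,0,0,0,0,0,0,0.4,0.4],
)

```text
time_s: 7.35
tcp_pos: [0.6765, -0.0159, 0.0115]
eef_rot: [-179.9, 0.0, -97.0]
contact_force: [0.3, 0.2, -0.8]
gripper_width: 0.0341
gripper_force: 0.0
```

```bash
python3 -c "
from h import *
to((676,-16,90,-97.4),(414.3,-148.9,70,-22.5),(414.3,-148.9,4,-22.5))"
```

```text
t 7.35 [ 0.6765 -0.0159  0.0115] [-1.7993e+02  2.0000e-02 -9.7010e+01] w 0.0341
(676, -16, 90, -97.4) travel [0.0004, 0.0009, -0.157] dr 0.0011
(414.3, -148.9, 70, -22.5) travel [0.3281, 0.4879, -0.117] dr -0.207
(414.3, -148.9, 4, -22.5) travel [0.3281, 0.4879, 0.015] dr -0.207
```

Call:
jog_arm(
  travel=[
    [0,0,-0.1],
    [0,0,-0.16],
    [0.08,0.12,-0.16],
    [0.16,0.24,-0.16],
    [0.25,0.37,-0.16],
    [0.328,0.488,-0.14],
    [0.328,0.488,-0.117],
    [0.328,0.488,-0.117],
    [0.328,0.488,-0.117],
    [0.328,0.488,-0.117],
  ],
  dr=[
    [0,0,0],
    [0,0,0],
    [0,0,-0.03],
    [0,0,-0.06],
    [0,0,-0.09],
    [0,0,-0.12],
    [0,0,-0.15],
    [0,0,-0.18],
    [0,0,-0.207],
    [0,0,-0.207],
  ],
  claw=[0.4,0.4,0.5,0.55,0.55,0.55,0.55,0.55,0.55,0.55],
)

```text
time_s: 8.6
tcp_pos: [0.414, -0.149, 0.0697]
eef_rot: [-180.0, -0.1, -22.6]
contact_force: [-0.4, 0.4, -0.5]
gripper_width: 0.0481
gripper_force: 0.0
```

```bash
python3 -c "
from h import *
c=near(414,-149,10)
to((414.3,-148.9,4,-22.5))"
```

```text
near ctr [ 414.3 -150.6] mean [ 415.5 -151.1   10.6] [57.70000076293945, 24.899999618530273] yaw 157.5
t 8.65 [ 0.414  -0.1489  0.0696] [-1.7998e+02 -5.0000e-02 -2.2720e+01] w 0.0483
(414.3, -148.9, 4, -22.5) travel [0.0005, -0.0002, 0.1312] dr -0.0006
```

Call:
jog_arm(
  travel=[
    [0,0,0.06],
    [0,0,0.11],
    [0,0,0.131],
    [0,0,0.131],
    [0,0,0.131],
    [0,0,0.131],
    [0,0,0.131],
    [0,0,0.131],
    [0,0,0.131],
    [0,0,0.131],
  ],
  dr=[
    [0,0,0],
    [0,0,0],
    [0,0,0],
    [0,0,0],
    [0,0,0],
    [0,0,0],
    [0,0,0],
    [0,0,0],
    [0,0,0],
    [0,0,0],
  ],
  claw=[0.55,0.55,0.55,0.55,0,0,0,0,0,0],
)

```text
time_s: 9.9
tcp_pos: [0.4141, -0.1489, 0.0042]
eef_rot: [-180.0, -0.0, -22.5]
contact_force: [-0.8, 0.8, 7.0]
gripper_width: 0.0241
gripper_force: 35.0
```

```bash
python3 -c "
from h import *
to((414.3,-148.9,80,-22.5),(597,-6,85,-97.4),(597,-6,9,-97.4))"
```

```text
t 9.9 [ 0.4141 -0.1489  0.0042] [-1.7998e+02 -5.0000e-02 -2.2500e+01] w 0.0241
(414.3, -148.9, 80, -22.5) travel [0.0004, -0.0002, -0.1515] dr 0.0
(597, -6, 85, -97.4) travel [0.2286, -0.4041, -0.1615] dr 0.2081
(597, -6, 9, -97.4) travel [0.2286, -0.4041, -0.0095] dr 0.2081
```

Call:
jog_arm(
  travel=[
    [0,0,-0.1],
    [0,0,-0.16],
    [0.06,-0.1,-0.16],
    [0.11,-0.2,-0.16],
    [0.17,-0.3,-0.16],
    [0.22,-0.39,-0.16],
    [0.2286,-0.404,-0.16],
    [0.2286,-0.404,-0.16],
    [0.2286,-0.404,-0.16],
    [0.2286,-0.404,-0.16],
  ],
  dr=[
    [0,0,0],
    [0,0,0.03],
    [0,0,0.06],
    [0,0,0.09],
    [0,0,0.12],
    [0,0,0.15],
    [0,0,0.18],
    [0,0,0.208],
    [0,0,0.208],
    [0,0,0.208],
  ],
  claw=[0,0,0,0,0,0,0,0,0,0],
)

```text
time_s: 11.15
tcp_pos: [0.5963, -0.0062, 0.0836]
eef_rot: [180.0, -0.0, -97.2]
contact_force: [0.4, -0.7, -0.1]
gripper_width: 0.0242
gripper_force: 35.0
```

```bash
python3 -c "
from h import *
to((597,-6,9,-97.4))"
```

```text
t 11.15 [ 0.5963 -0.0062  0.0836] [179.98  -0.   -97.17] w 0.0242
(597, -6, 9, -97.4) travel [-0.0005, -0.0013, 0.1492] dr 0.0007
```

Call:
jog_arm(
  travel=[
    [0,0,0.06],
    [0,0,0.11],
    [0,0,0.14],
    [0,0,0.149],
    [0,0,0.149],
    [0,0,0.149],
    [0,0,0.149],
    [0,0,0.149],
    [0,0,0.06],
    [0,0,-0.01],
  ],
  dr=[
    [0,0,0],
    [0,0,0],
    [0,0,0],
    [0,0,0],
    [0,0,0],
    [0,0,0],
    [0,0,0],
    [0,0,0],
    [0,0,0],
    [0,0,0],
  ],
  claw=[0,0,0,0,0,0.4,0.4,0.4,0.4,0.4],
)

```text
time_s: 12.4
tcp_pos: [0.5968, -0.0061, 0.0901]
eef_rot: [-180.0, -0.0, -97.4]
contact_force: [1.3, -0.0, 0.2]
gripper_width: 0.035
gripper_force: 0.0
```

```bash
python3 -c "
from h import *
to((370,276,100,-44.4),(370,276,100,135.6))"
```

```text
t 12.4 [ 0.5968 -0.0061  0.0901] [-1.7998e+02 -1.0000e-02 -9.7370e+01] w 0.035
(370, 276, 100, -44.4) travel [-0.5013, 0.5222, -0.0199] dr -0.1471
(370, 276, 100, 135.6) travel [-0.5013, 0.5222, -0.0199] dr 0.3529
```

Call:
jog_arm(
  travel=[
    [-0.08,0.085,-0.02],
    [-0.16,0.17,-0.02],
    [-0.25,0.26,-0.02],
    [-0.33,0.345,-0.02],
    [-0.41,0.43,-0.02],
    [-0.501,0.522,-0.02],
    [-0.501,0.522,-0.02],
    [-0.501,0.522,-0.02],
    [-0.501,0.522,-0.02],
    [-0.501,0.522,-0.02],
  ],
  dr=[
    [0,0,-0.02],
    [0,0,-0.05],
    [0,0,-0.08],
    [0,0,-0.11],
    [0,0,-0.13],
    [0,0,-0.147],
    [0,0,-0.147],
    [0,0,-0.147],
    [0,0,-0.147],
    [0,0,-0.147],
  ],
  claw=[0.6,0.6,0.6,0.6,0.6,0.6,0.6,0.6,0.6,0.6],
)

```text
time_s: 13.65
tcp_pos: [0.3706, 0.2749, 0.0986]
eef_rot: [180.0, -0.0, -44.6]
contact_force: [0.3, -0.7, -0.4]
gripper_width: 0.0524
gripper_force: 0.0
```

```bash
python3 -c "
from h import *
c=near(371,276,25)
to((371,276,12,-44.4))"
```

```text
near ctr [372.  270.9] mean [373.3 269.6  25.6] [74.9000015258789, 25.100000381469727] yaw 136.1
t 13.7 [0.3706 0.275  0.0986] [179.99  -0.   -44.6 ] w 0.0527
(371, 276, 12, -44.4) travel [-0.0009, -0.002, 0.1732] dr -0.0005
```

Call:
jog_arm(
  travel=[
    [0,0,0.06],
    [0,0,0.12],
    [0,0,0.165],
    [0,0,0.185],
    [0,0,0.185],
    [0,0,0.185],
    [0,0,0.185],
    [0,0,0.185],
    [0,0,0.185],
    [0,0,0.185],
  ],
  dr=[
    [0,0,0],
    [0,0,0],
    [0,0,0],
    [0,0,0],
    [0,0,0],
    [0,0,0],
    [0,0,0],
    [0,0,0],
    [0,0,0],
    [0,0,0],
  ],
  claw=[0.6,0.6,0.6,0.6,0.6,0,0,0,0,0],
)

```text
time_s: 14.95
tcp_pos: [0.3699, 0.2758, 0.0066]
eef_rot: [180.0, -0.0, -44.4]
contact_force: [-2.5, -0.8, 6.5]
gripper_width: 0.0247
gripper_force: 35.0
```

```bash
python3 -c "
from h import *
to((371,276,100,-44.4),(480,30,100,-72),(656,-226,100,-100.2))"
```

```text
t 14.95 [0.3699 0.2758 0.0066] [179.99  -0.   -44.45] w 0.0247
(371, 276, 100, -44.4) travel [0.0014, -0.0019, -0.1869] dr -0.0001
(480, 30, 100, -72) travel [0.5015, 0.1967, -0.1869] dr 0.0765
(656, -226, 100, -100.2) travel [1.1113, 0.3157, -0.1869] dr 0.1549
```

Call:
jog_arm(
  travel=[
    [0,0,-0.1],
    [0,0,-0.187],
    [0.11,0.04,-0.187],
    [0.22,0.08,-0.187],
    [0.33,0.125,-0.187],
    [0.42,0.16,-0.187],
    [0.53,0.2,-0.187],
    [0.64,0.22,-0.187],
    [0.75,0.24,-0.187],
    [0.83,0.26,-0.187],
  ],
  dr=[
    [0,0,0],
    [0,0,0],
    [0,0,0.02],
    [0,0,0.04],
    [0,0,0.06],
    [0,0,0.08],
    [0,0,0.1],
    [0,0,0.12],
    [0,0,0.14],
    [0,0,0.155],
  ],
  claw=[0,0,0,0,0,0,0,0,0,0],
)

```text
time_s: 16.2
tcp_pos: [0.576, -0.1096, 0.0992]
eef_rot: [180.0, -0.0, -100.5]
contact_force: [0.1, 1.4, -1.5]
gripper_width: 0.0247
gripper_force: 35.0
```

```bash
python3 -c "
from h import *
to((656,-226,100,-100.2))"
```

```text
t 16.2 [ 0.576  -0.1096  0.0992] [ 1.7998e+02 -1.0000e-02 -1.0053e+02] w 0.0247
(656, -226, 100, -100.2) travel [0.1996, -0.1999, -0.0016] dr -0.0009
```

Call:
jog_arm(
  travel=[
    [0.1,-0.1,0],
    [0.1996,-0.2,0],
    [0.1996,-0.2,0],
    [0.1996,-0.2,0],
    [0.1996,-0.2,0],
    [0.1996,-0.2,0.04],
    [0.1996,-0.2,0.08],
    [0.1996,-0.2,0.08],
    [0.1996,-0.2,0.08],
    [0.1996,-0.2,0.08],
  ],
  dr=[
    [0,0,0],
    [0,0,0],
    [0,0,0],
    [0,0,0],
    [0,0,0],
    [0,0,0],
    [0,0,0],
    [0,0,0],
    [0,0,0],
    [0,0,0],
  ],
  claw=[0,0,0,0,0,0,0,0,0,0],
)

```text
time_s: 17.45
tcp_pos: [0.6564, -0.2233, 0.0611]
eef_rot: [-179.9, 0.0, -100.2]
contact_force: [0.7, 0.2, -1.3]
gripper_width: 0.0247
gripper_force: 35.0
```

```bash
python3 -c "
from h import *
to((656,-226,11.5,-100.2))"
```

```text
t 17.45 [ 0.6564 -0.2233  0.0611] [-179.89    0.   -100.23] w 0.0247
(656, -226, 11.5, -100.2) travel [0.0054, -0.0001, 0.0991] dr -0.0001
```

Call:
jog_arm(
  travel=[
    [0.005,0,0.05],
    [0.005,0,0.08],
    [0.005,0,0.099],
    [0.005,0,0.099],
    [0.005,0,0.099],
    [0.005,0,0.099],
    [0.005,0,0.099],
    [0.005,0,0.099],
    [0.005,0,0.03],
    [0.005,0,-0.06],
  ],
  dr=[
    [0,0,0],
    [0,0,0],
    [0,0,0],
    [0,0,0],
    [0,0,0],
    [0,0,0],
    [0,0,0],
    [0,0,0],
    [0,0,0],
    [0,0,0],
  ],
  claw=[0,0,0,0,0,0.4,0.4,0.4,0.4,0.4],
)

```text
time_s: 18.7
tcp_pos: [0.6544, -0.2259, 0.0893]
eef_rot: [179.8, -0.0, -100.3]
contact_force: [0.4, -0.4, 0.9]
gripper_width: 0.0353
gripper_force: 0.0
```

```bash
python3 -c "
from h import *
to((369.4,-288.5,90,-97.4))"
```

```text
t 18.7 [ 0.6544 -0.2259  0.0893] [ 1.7983e+02 -1.0000e-02 -1.0027e+02] w 0.0353
(369.4, -288.5, 90, -97.4) travel [0.2247, 0.5385, -0.0015] dr -0.008
```

Call:
jog_arm(
  travel=[
    [0,0,0],
    [0.05,0.12,0],
    [0.1,0.24,0],
    [0.15,0.36,0],
    [0.2,0.48,0],
    [0.2247,0.538,0],
    [0.2247,0.538,0],
    [0.2247,0.538,0],
    [0.2247,0.538,0],
    [0.2247,0.538,0],
  ],
  dr=[
    [0,0,0],
    [0,0,0],
    [0,0,-0.008],
    [0,0,-0.008],
    [0,0,-0.008],
    [0,0,-0.008],
    [0,0,-0.008],
    [0,0,-0.008],
    [0,0,-0.008],
    [0,0,-0.008],
  ],
  claw=[0.4,0.6,0.6,0.6,0.6,0.6,0.6,0.6,0.6,0.6],
)

```text
time_s: 19.95
tcp_pos: [0.3712, -0.2885, 0.0894]
eef_rot: [180.0, 0.0, -97.3]
contact_force: [0.3, -0.1, 0.5]
gripper_width: 0.0525
gripper_force: 0.0
```

```bash
python3 -c "
from h import *
c=near(369.4,-288.5,25)
to((369.4,-288.5,6,-97.4))"
```

```text
near ctr [ 364.8 -288.6] mean [ 364.8 -289.7   25.6] [24.600000381469727, 60.5] yaw 82.3
t 20.0 [ 0.3711 -0.2884  0.0894] [179.97   0.   -97.35] w 0.0527
(369.4, -288.5, 6, -97.4) travel [0.0005, 0.0034, 0.1668] dr 0.0001
```

Call:
jog_arm(
  travel=[
    [0,0.008,0.06],
    [0,0.008,0.12],
    [0,0.008,0.155],
    [0,0.008,0.167],
    [0,0.008,0.167],
    [0,0.008,0.167],
    [0,0.008,0.167],
    [0,0.008,0.167],
    [0,0.008,0.167],
    [0,0.008,0.167],
  ],
  dr=[
    [0,0,0],
    [0,0,0],
    [0,0,0],
    [0,0,0],
    [0,0,0],
    [0,0,0],
    [0,0,0],
    [0,0,0],
    [0,0,0],
    [0,0,0],
  ],
  claw=[0.6,0.6,0.6,0.6,0.6,0,0,0,0,0],
)

```text
time_s: 21.25
tcp_pos: [0.3666, -0.2882, 0.0065]
eef_rot: [-180.0, -0.0, -97.4]
contact_force: [-1.5, 1.3, 6.5]
gripper_width: 0.025
gripper_force: 35.0
```

```bash
python3 -c "
from h import *
to((367,-288,100,-97.4),(577,-212,100,-100.2))"
```

```text
t 21.25 [ 0.3666 -0.2882  0.0065] [-179.99   -0.    -97.38] w 0.025
(367, -288, 100, -97.4) travel [-0.0004, -0.0008, -0.1869] dr 0.0001
(577, -212, 100, -100.2) travel [-0.2051, -0.3978, -0.1869] dr 0.0078
```

Call:
jog_arm(
  travel=[
    [0,0,-0.1],
    [0,0,-0.187],
    [-0.05,-0.1,-0.187],
    [-0.1,-0.2,-0.187],
    [-0.15,-0.3,-0.187],
    [-0.205,-0.398,-0.187],
    [-0.205,-0.398,-0.187],
    [-0.205,-0.398,-0.187],
    [-0.205,-0.398,-0.14],
    [-0.205,-0.398,-0.1],
  ],
  dr=[
    [0,0,0],
    [0,0,0],
    [0,0,0.008],
    [0,0,0.008],
    [0,0,0.008],
    [0,0,0.008],
    [0,0,0.008],
    [0,0,0.008],
    [0,0,0.008],
    [0,0,0.008],
  ],
  claw=[0,0,0,0,0,0,0,0,0,0],
)

```text
time_s: 22.5
tcp_pos: [0.5758, -0.2126, 0.0559]
eef_rot: [180.0, 0.0, -100.3]
contact_force: [-0.2, 0.7, -1.3]
gripper_width: 0.0247
gripper_force: 35.0
```

```bash
python3 -c "
from h import *
to((577,-212,11.5,-100.2))"
```

```text
t 22.5 [ 0.5758 -0.2126  0.0559] [ 1.8000e+02  1.0000e-02 -1.0033e+02] w 0.0247
(577, -212, 11.5, -100.2) travel [-0.0015, -0.0022, 0.0888] dr -0.0004
```

Call:
jog_arm(
  travel=[
    [0,-0.002,0.04],
    [0,-0.002,0.07],
    [0,-0.002,0.089],
    [0,-0.002,0.089],
    [0,-0.002,0.089],
    [0,-0.002,0.089],
    [0,-0.002,0.089],
    [0,-0.002,0.089],
    [0,-0.002,0.02],
    [0,-0.002,-0.07],
  ],
  dr=[
    [0,0,0],
    [0,0,0],
    [0,0,0],
    [0,0,0],
    [0,0,0],
    [0,0,0],
    [0,0,0],
    [0,0,0],
    [0,0,0],
    [0,0,0],
  ],
  claw=[0,0,0,0,0,0.4,0.4,0.4,0.4,0.4],
)

```text
time_s: 23.75
tcp_pos: [0.5772, -0.2122, 0.091]
eef_rot: [179.8, -0.0, -100.3]
contact_force: [0.6, 0.7, 0.1]
gripper_width: 0.0352
gripper_force: 0.0
```

```bash
python3 -c "
from h import *
to((414,129,90,-73),(414,60,120,-73))"
```

```text
t 23.75 [ 0.5772 -0.2122  0.091 ] [ 1.7984e+02 -2.0000e-02 -1.0027e+02] w 0.0352
(414, 129, 90, -73) travel [-0.6132, 0.4427, 0.002] dr -0.0757
(414, 60, 120, -73) travel [-0.4774, 0.4181, -0.058] dr -0.0757
```

Call:
jog_arm(
  travel=[
    [-0.05,0.04,-0.02],
    [-0.14,0.1,-0.02],
    [-0.24,0.17,-0.02],
    [-0.34,0.24,-0.02],
    [-0.44,0.31,-0.02],
    [-0.54,0.39,-0.02],
    [-0.613,0.443,-0.02],
    [-0.613,0.443,-0.02],
    [-0.613,0.443,-0.02],
    [-0.613,0.443,-0.02],
  ],
  dr=[
    [0,0,0],
    [0,0,-0.02],
    [0,0,-0.04],
    [0,0,-0.06],
    [0,0,-0.075],
    [0,0,-0.075],
    [0,0,-0.075],
    [0,0,-0.075],
    [0,0,-0.075],
    [0,0,-0.075],
  ],
  claw=[0.5,0.7,0.8,0.8,0.8,0.8,0.8,0.8,0.8,0.8],
)

```text
time_s: 25.0
tcp_pos: [0.415, 0.128, 0.1011]
eef_rot: [180.0, -0.0, -73.3]
contact_force: [-0.2, 1.4, 0.2]
gripper_width: 0.0699
gripper_force: 0.0
```

```bash
python3 -c "
from h import *
c=near(414,129,30)
to((414,129,8,-73))
s,c=cam('top');save(c,'top2.png');P=cloud(c)*1000
im=c['pixels'][:,:,::-1]
cv2.imwrite('pics/crop2.png',cv2.resize(im[110:270,130:390],None,fx=3,fy=3,interpolation=cv2.INTER_CUBIC))
for n in ['flat_long','flat_short','tube_long','tube_short','brass_round']:
  for d in r.regions_of(n,'top')[:3]:
    q=P[d['pixels']];print(n,round(d['conf'],2),np.median(q,0).round(),np.percentile(q[:,2],[10,90]).round(1))
"
```

```text
near ctr [410.5 129.6] mean [410.6 129.1  30.5] [34.20000076293945, 33.79999923706055] yaw 104.5
t 25.05 [0.4151 0.1279 0.1011] [ 1.7998e+02 -1.0000e-02 -7.3370e+01] w 0.0701
(414, 129, 8, -73) travel [-0.0027, 0.0014, 0.1862] dr -0.001
flat_long 0.86 [681. -15.  15.] [10.5 17.9]
flat_long 0.76 [ 808. -177.   11.] [ 6. 14.]
flat_long 0.54 [ 279. -205.   10.] [ 6.3 13.1]
flat_short 0.57 [601.  -3.  14.] [10.4 17.7]
tube_long 0.73 [ 656. -223.   29.] [13.9 32.6]
tube_long 0.22 [639. 250.   6.] [ 1.7 32.4]
tube_short 0.64 [ 580. -212.   29.] [12.4 32.4]
tube_short 0.29 [ 656. -221.   29.] [15.6 32.6]
```

View pics/crop2.png

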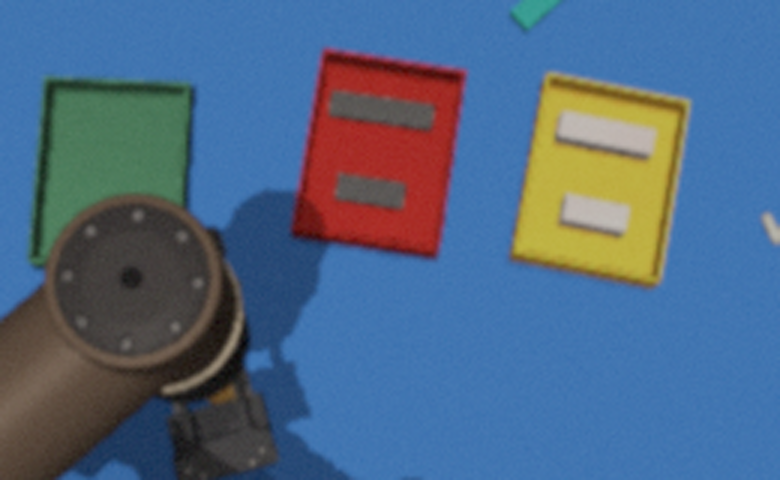

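The crop shows both bars flat in red (380,110), (370,190), with tops at about 14 mm. Both tubes are flat in yellow (605,135), (595,215), with tops at about 29 mm. Only the slug is left.

Call:
jog_arm(
  travel=[
    [-0.004,0.005,0.06],
    [-0.004,0.005,0.12],
    [-0.004,0.005,0.17],
    [-0.004,0.005,0.186],
    [-0.004,0.005,0.186],
    [-0.004,0.005,0.186],
    [-0.004,0.005,0.186],
    [-0.004,0.005,0.186],
    [-0.004,0.005,0.186],
    [-0.004,0.005,0.186],
  ],
  dr=[
    [0,0,0],
    [0,0,0],
    [0,0,0],
    [0,0,0],
    [0,0,0],
    [0,0,0],
    [0,0,0],
    [0,0,0],
    [0,0,0],
    [0,0,0],
  ],
  claw=[0.8,0.8,0.8,0.8,0,0,0,0,0,0],
  newtons=40,
)

```text
time_s: 26.6
tcp_pos: [0.4118, 0.1301, 0.0087]
eef_rot: [-180.0, 0.0, -73.3]
contact_force: [-2.3, -0.5, 7.7]
gripper_width: 0.0343
gripper_force: 40.0
```

```bash
python3 -c "
from h import *
to((412,129,100,-73),(608,238,100,-90))"
```

```text
t 26.6 [0.4118 0.1301 0.0087] [-1.7998e+02  1.0000e-02 -7.3260e+01] w 0.0343
(412, 129, 100, -73) travel [0.0021, 0.0002, -0.1827] dr -0.0007
(608, 238, 100, -90) travel [-0.0937, -0.4379, -0.1827] dr 0.0465
```

Call:
jog_arm(
  travel=[
    [0,0,-0.1],
    [0,0,-0.183],
    [-0.025,-0.11,-0.183],
    [-0.05,-0.22,-0.183],
    [-0.07,-0.33,-0.183],
    [-0.094,-0.438,-0.183],
    [-0.094,-0.438,-0.183],
    [-0.094,-0.438,-0.183],
    [-0.094,-0.438,-0.14],
    [-0.094,-0.438,-0.1],
  ],
  dr=[
    [0,0,0],
    [0,0,0],
    [0,0,0.02],
    [0,0,0.0465],
    [0,0,0.0465],
    [0,0,0.0465],
    [0,0,0.0465],
    [0,0,0.0465],
    [0,0,0.0465],
    [0,0,0.0465],
  ],
  claw=[0,0,0,0,0,0,0,0,0,0],
)

```text
time_s: 27.85
tcp_pos: [0.6069, 0.2376, 0.0583]
eef_rot: [-180.0, 0.0, -90.0]
contact_force: [-0.2, 0.1, -2.4]
gripper_width: 0.034
gripper_force: 40.0
```

```bash
python3 -c "
from h import *
to((608,238,13.2,-90))"
```

```text
t 27.85 [0.6069 0.2376 0.0583] [-1.800e+02  3.000e-02 -9.001e+01] w 0.034
(608, 238, 13.2, -90) travel [-0.0009, -0.0022, 0.0902] dr -0.0
```

Call:
jog_arm(
  travel=[
    [0,0,0.04],
    [0,0,0.07],
    [0,0,0.085],
    [0,0,0.09],
    [0,0,0.09],
    [0,0,0.09],
    [0,0,0.09],
    [0,0,0.09],
    [0,0,0.09],
    [0,0,0.09],
  ],
  dr=[
    [0,0,0],
    [0,0,0],
    [0,0,0],
    [0,0,0],
    [0,0,0],
    [0,0,0],
    [0,0,0],
    [0,0,0],
    [0,0,0],
    [0,0,0],
  ],
  claw=[0,0,0,0,0,0,0.6,0.6,0.6,0.6],
)

```text
time_s: 29.1
tcp_pos: [0.6081, 0.2381, 0.0133]
eef_rot: [-180.0, 0.0, -90.0]
contact_force: [-0.5, -0.3, -0.4]
gripper_width: 0.0527
gripper_force: 0.0
```

Call:
jog_arm(
  travel=[
    [0,0,0],
    [0,0,-0.06],
    [0,0,-0.14],
    [0,0,-0.24],
    [0,0,-0.28],
    [0,0.1,-0.28],
    [0,0.2,-0.28],
    [0,0.3,-0.28],
    [0,0.35,-0.28],
    [0,0.35,-0.28],
  ],
  dr=[
    [0,0,0],
    [0,0,0],
    [0,0,0],
    [0,0,0],
    [0,0,0],
    [0,0,0],
    [0,0,0],
    [0,0,0],
    [0,0,0],
    [0,0,0],
  ],
  claw=[0.6,0.6,0.6,0.6,0.6,0.6,0.6,0.6,0.6,0.6],
)

```text
time_s: 30.35
tcp_pos: [0.4317, 0.2381, 0.1538]
eef_rot: [-180.0, 0.1, -89.9]
contact_force: [0.9, 1.3, 0.1]
gripper_width: 0.0527
gripper_force: 0.0
```

```bash
python3 -c "
from h import *
s,c=cam('top');P=cloud(c)*1000
im=c['pixels'][:,:,::-1]
cv2.imwrite('pics/crop3.png',cv2.resize(im[100:300,50:430],None,fx=2.1,fy=2.1,interpolation=cv2.INTER_CUBIC))
m=(abs(P[...,0]-608)<70)&(abs(P[...,1]-238)<50)&(P[...,2]>15);q=P[m];print(len(q),q.mean(0).round(1),np.ptp(q,0).round(1),np.percentile(q[:,2],[20,50,80]).round(1))
print(s['tcp_pos'],s['gripper_width'])
"
```

```text
141 [610.3 236.8  33. ] [35.3 32.9 26.1] [31.  34.3 36.1]
[0.43169326 0.23810876 0.15384174] 0.05267789150581236
```

View pics/crop3.png

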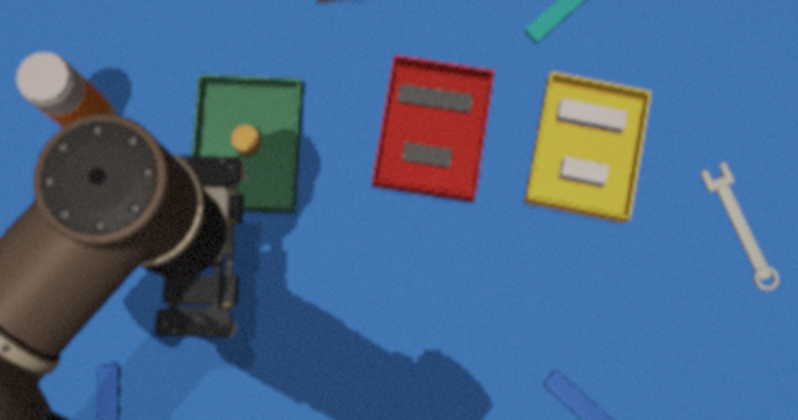

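The slug stands in green at (245,138), top at 34 mm; can and wrench are undisturbed. There's a dark red sliver at the crop's top edge (330,0), so I'll check what it is before handing in.

```bash
python3 -c "
import cv2
im=cv2.imread('pics/top1.png');cv2.imwrite('pics/crop4.png',cv2.resize(im[40:130,120:360],None,fx=3,fy=3))"
```

```text
(no output)
```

View pics/crop4.png

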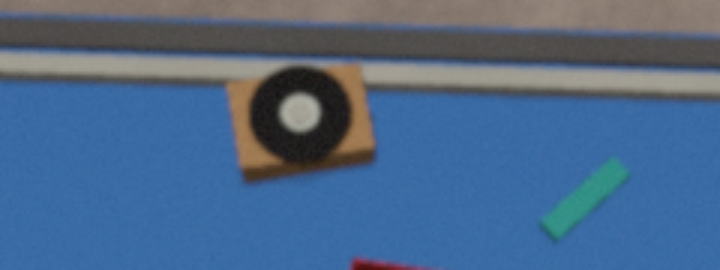

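It is a wooden block carrying a black disc at the back edge (crop (300,120)), irrelevant to the job. Handing in.

```bash
python3 -c "
from plant import r
print(r.close_job())"
```

```text
the job is handed in; nothing more can be done
None
```

I put all five pieces in their trays and handed in at about 30 s: the bars lie flat in red, the tubes flat in yellow, and the slug stands on end in green. The spray can, wrench and look-alikes were left alone.

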